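# Show a trial-fitted door lock to the inspection camera

## Robot

A 7-joint arm with a two-finger parallel gripper is mounted at the origin on the work surface. World frame = base frame: x ahead of the robot, y to its left, z up, the work surface at z = 0. Lengths are in mm, angles in rad, forces in N, time in s.
With the tool pointing down it reaches from about 400 to 875 mm from the base axis. Payload 4.4 kg.
Tool frame: the origin (TCP) lies at the very end of the fingers, on their centre line; the grasp point (between the pads) lies 19 mm behind it; z points along the fingers, y is the line along which they close (so a half turn about z gives the same grasp; the last joint's range is limited). The gripper opens to 85 mm and grips with 20 to 120 N. Pads are 22 mm wide; open, the fingers measure 114 mm over their backs; the gripper's body (76 mm by 85 mm) begins 54 mm behind the grasp point. The pads swing forward as they close: fully open they stand 13 mm farther back than shut.
Start: joints at [-1.228, 0.628, 0.038, 1.517, -0.027, 0.996, -0.02], TCP at [258.359, 596.463, 231.313] pointing down, gripper open.
Joint ranges: [-3.06, 3.06], [-0.37, 2.12], [-1.25, 1.32], [0.18, 2.47], [-1.1, 4.24], [0.23, 1.98], [-2.94, 2.94]. Speed limits (rad/s): [2.57, 2.57, 3.14, 3.14, 3.14, 3.14, 3.14].

## Interface

Orientations are given as [roll, pitch, yaw] about the fixed x, y, z axes, in that order (R = Rz(yaw) Ry(pitch) Rx(roll)).
In Python, from cell import ctrl gives the robot as it stands.
- The arm moves only by the tool step_arm, never from a script. Its argument "series" is a list that holds one entry, the list of rows, each a list of 7 numbers: the turn, a rotation vector about the tool's x, y, z as a fraction of full scale, then the shift along the tool's x, y, z as a fraction of full scale, then the closure, from 0 (fully open) to 1 (shut). In form: [[[ax, ay, az, tx, ty, tz, gripper], ...]]. A call has 1 to 12 rows; each row shifts and turns the commanded pose from where the row before left it, along the tool's axes as they then stand; what a row does not reach is not made up. Full scale, the value 1, is 150 mm for a shift and 45 degrees for a turn. A row lasts 1/10 s, in which the tool goes at most 50 mm and 8.59 degrees, less where a joint would pass 70% of its speed; a pose out of reach is approached as far as the arm can. A call with a number of a shift or a turn outside -1 to 1 is refused whole. A call with a gripper value outside its range is refused whole. The fingers move at their own pace and stop on an object; the grip force is fixed at half the most. Time passes only in rows, so rows that do not move let the fingers close. It gives the time, the measured TCP pose, the force, the opening and the grip force at its end, in the units of the state.
- ctrl.read_state(): the state, without advancing time (a new reading comes with each control period).
- ctrl.get_image(name): name is "scene" or "top" or "wrist"; returns a dict with "img" (400x640x3 uint8, red, green, blue), "fx", "fy", "cx", "cy" (pixels), "dist" ([k1, k2, p1, p2, k3] as OpenCV has them; the pictures are not rectified), "R" (3x3) and "t" (3): a world point X has camera coordinates R X + t. Camera axes: x right, y down, z forward; pixel columns grow to the right and rows downward; lengths in mm; the calibration is good to about 2 mm. A picture is of the moment at which its call begins. There is no depth.
- ctrl.finish_job(): hands the job in; it is judged then, once.
Trained networks look in a picture, given as the dict that the camera call returned (one of the last four; its "shot" number tells which), for a name from the list of things; names that differ only in an ending like _2 or _b are one class to them, and where a whole thing is asked for, a point or a joint stands for the part that bears it (a point fixed in the world has none). Each returns a list of dicts, best first, with "score" (0 to 1); they miss things now and then, are a little off and sometimes report something else, mostly with a low value. They report only what shows in the picture. A call takes as long as a camera call. They do not tell look-alikes from the thing itself.
- ctrl.recognise(picture, thing): "centre" ([column, row] in pixels, amid what is visible of it).
The state is a dict: "clock": time; "qpos": joint angles; "qd": joint speeds; "tau": joint torques, N m; "eef_pos": TCP position; "tool_rot": TCP orientation; "force": force on the tool from outside, world axes, zero at the start; "torque": the same for the moment, N m; "width": finger opening in mm; "gripper_force": force on a finger pad.
Only numpy, scipy, OpenCV 4.12 (cv2) and the standard library are available. Lean on these libraries where they do the work, as an engineer would, in place of code of your own. Each camera call takes 0.05 s, during which the arm holds its last target. There are 200 camera calls.

## Task

Turn the ring light's dimmer knob until its pointer stands at the one long mark on the scale. Then pull the door lock up out of the pocket in the piece of door stile and hold it in the air in the camera's focus, 220 mm straight in front of the lens, with its brass strip up and level and one broad face square to the lens; the camera looks down at a slant, so the lock has to lean back. Finish while still holding it there, quite still, with the dimmer left at its mark and the hammer, jar and folding rule left where they lie.

Things in the scene. Friction and masses are not known exactly. Their poses are not given: they have to be found in the camera images.
- dimmer (a joint): black pointer knob on the small white box. Rad, 0 at the low end stop, growing clockwise seen from above to 4.71 at the high stop. Eleven marks 0.471 rad apart; the seventh is the only long one: the pointer stands at it at 2.827. Starts between 1.4 and 2.1. Turns lightly (0.04 N m of friction) and stays where it is left
- dimmer_grip (a point): point on the knob's axis at the height to grip, 82 mm above the table. The knob is a bar 42 mm long, 14 mm wide, from 25 mm below this point to 7 mm above, on a disc 44 mm across. Axes turn with the knob: x along the bar, z up; the white pointer line is on the -x end
- dimmer_box: white box 110 x 110 x 45 mm, fixed to the table, origin at the centre of its underside, z up; the knob stands on its centre. At knob value v the pointer lies at the angle 2.356 - v from the box's x axis (counter-clockwise positive from above), so the long mark lies at -0.471 rad
- stile: offcut of a wooden door stile, fixed to the table, 46 (x) x 320 (y) x 70 mm high, origin at the centre of its underside; two steel clamp plates, 12 mm high, reach 15 mm out at its ends. A pocket 21 (x) x 93 (y) mm, 25 mm deep, is cut in the middle of its top; the lock stands in it, its upper 39 mm (without the bolt) above the wood
- lock: door lock loose in the pocket, 0.28 to 0.54 kg. Aluminium case 18 (x, thickness) x 90 (y) x 60 mm high; on top a brass strip 18 x 120 x 4 mm and, at y = +14 mm, a latch bolt 11 mm tall. Origin at the centre of its underside, at the start 45 mm above the table. x: normal of the broad faces, which are alike, at first pointing away from the robot; y along the strip; z up. Pinch it across x from above
- lock_centre (a point): middle of the lock: on its own z axis, 32 mm above its underside. This point has to be brought to the focus
- camera_head: black camera with a white ring light 90 mm across, fixed on a stand at the far side. Origin at the centre of the lens's front, 310 mm above the table. It looks along its own -x axis, 30 degrees downwards; y is level; z leans towards the robot. It reaches 100 mm behind the lens. A lock presented well has its x, y and z axes along those of the camera (or x and y both reversed)
- focus (a point): the point of focus, in the empty air 220 mm straight in front of the lens, 200 mm above the table; axes as those of the camera head
- hammer: hammer, 260 mm long, lying; leave alone. Origin under its middle
- filler: closed jar of filler, 70 mm across, 90 mm high; leave alone. Origin at the centre of its underside
- rule: folded wooden rule, 235 x 30 x 15 mm, lying; leave alone. Origin at the centre of its underside
There are look-alikes about, which are no part of the job. Of the things shaped like the lock, the aluminium one is meant.

How it is judged (in metres and radians):
On the way, in this order (a step that is already met when the one before it is completed fails the run):
1. the dimmer stands at the long mark and the fingers have left it, with the lock still in its pocket (value of joint dimmer between 2.697 and 2.957 rad and contact force between the fingers and dimmer below 0.2 N and distance of lock_centre from where it was at the start of the episode below 0.015 m), for 0.2 s.
2. the lock is in the grip, lifted clear of the stile (height (world z) of lock above 0.08 m and contact force between lock and the fingers above 1 N and contact force between lock and stile below 0.1 N), for 0.1 s.
At the end, for the whole second after the job is handed in: Lock held still in the fingers, touching nothing else: its middle within 25 mm of the focus, broad faces square to the lens and strip along the camera's y axis within 0.2 rad, strip up; dimmer within 0.13 rad of the long mark (value of joint dimmer between 2.697 and 2.957 rad and distance between lock_centre and focus below 0.025 m and angle between the x axis of lock and the x axis of camera_head, either way round below 0.2 rad and angle between the y axis of lock and the y axis of camera_head, either way round below 0.2 rad and angle between lock's own z axis and vertical below 1 rad and contact force between lock and the fingers above 1 N and linear speed of lock below 0.03 m/s and angular speed of lock below 0.2 rad/s and contact force between lock and stile below 0.1 N and contact force between lock and camera_stand below 0.1 N and contact force between lock and dimmer_box below 0.1 N); the arm keeps its last pose, push and grip.
It fails at once if the hammer is moved by more than 30 mm (distance of hammer from where it was at the start of the episode above 0.03 m).
It fails at once if the jar of filler is moved by more than 30 mm (distance of filler from where it was at the start of the episode above 0.03 m).
It fails at once if the folding rule is moved by more than 30 mm (distance of rule from where it was at the start of the episode above 0.03 m).
It also fails if it takes over 48 s, if anything falls off the work surface, if the arm or the gripper's body presses on something with over 40 N, if the wrist force passes 120 N, or if a joint passes its speed limit or range.

## Working session

There is one attempt and no reset: what is moved stays moved. The work goes in short steps, Python scripts to look and compute and a tool call to move; the robot and the scene stay as the last step left them, time stands still between calls to the robot, and variables do not carry over. Pictures are saved under pics/ and viewed, at most 10 in all, crops included, and the job is handed in when it is done.

Besides the shell and the picture viewer there is one more tool, called after "Request:" as name([rows], argument=value, ...), one row to a line, values as JSON. step_arm: Moves the arm, as the interface text tells. Shift numbers are shares of 150 mm and turn numbers shares of 45 degrees, none past 1 either way. Its arguments: {"type":"object","properties":{"series":{"type":"array","items":{"type":"array","items":{"type":"array","items":{"type":"number","minimum":-1,"maximum":1}}}}},"required":["series"]}

```bash
ls; mkdir -p pics
cat > h.py <<'E'
import numpy as np, cv2
from cell import ctrl
from scipy.spatial.transform import Rotation as Rn
def K(p): return np.array([[p['fx'],0,p['cx']],[0,p['fy'],p['cy']],[0,0,1.]])
def px2w(p,uv,z):
    n=cv2.undistortPoints(np.array([[uv]],float),K(p),np.array(p['dist'],float))[0,0]
    R=np.array(p['R']);t=np.array(p['t']);c=-R.T@t;d=R.T@np.array([n[0],n[1],1])
    return c+d*(z-c[2])/d[2]
def w2px(p,X):
    R=np.array(p['R'],float);return cv2.projectPoints(np.array(X,float).reshape(-1,1,3),cv2.Rodrigues(R)[0],np.array(p['t'],float),K(p),np.array(p['dist'],float))[0][:,0]
def save(n,im): cv2.imwrite('pics/'+n,im[:,:,::-1])
E
python3 - <<'E'
from h import *
s=ctrl.read_state();print(s['clock'],s['eef_pos'],s['tool_rot'],s['width'])
ims=[]
for n in('scene','top'):
    p=ctrl.get_image(n);save(n+'0.png',p['img'])
    print(n,-np.array(p['R']).T@np.array(p['t']))
    for th,z in(('dimmer',89),('dimmer_box',45),('lock',109),('stile',70),('camera_head',310),('hammer',10),('filler',90),('rule',15)):
        for r in ctrl.recognise(p,th)[:4]: print(th,np.round(r['centre']),round(r['score'],2),np.round(px2w(p,r['centre'],z)))
E
```

```text
pics
0.0 [258.10093614 595.9007332  230.38344148] [-3.13972735e+00 -1.57249514e-05  2.73275096e+00] 85.27928296036517
scene [1121.15109029 -513.26665256 1079.25526371]
dimmer [374. 167.] 0.7 [468. 250.  89.]
dimmer_box [369. 177.] 0.78 [469. 235.  45.]
lock [234. 343.] 0.84 [ 740. -474.  109.]
lock [262. 249.] 0.61 [ 540. -269.  109.]
lock [226. 227.] 0.54 [ 404. -317.  109.]
stile [258. 268.] 0.6 [ 567. -301.   70.]
camera_head [392. 215.] 0.73 [769.   2. 310.]
camera_head [259. 251.] 0.39 [ 661. -328.  310.]
hammer [429. 196.] 0.71 [648. 375.  10.]
filler [163. 266.] 0.93 [ 406. -532.   90.]
top [ 328.79668116  -84.04626563 1991.80078504]
dimmer_box [245. 234.] 0.73 [455. 260.  45.]
lock [372. 212.] 0.61 [ 527. -259.  109.]
lock [380. 256.] 0.6 [ 354. -286.  109.]
lock [417. 167.] 0.53 [ 704. -450.  109.]
stile [372. 213.] 0.85 [ 528. -264.   70.]
camera_head [302. 143.] 0.66 [765.   5. 310.]
hammer [215. 185.] 0.58 [672. 391.  10.]
filler [439. 249.] 0.76 [ 376. -525.   90.]
rule [378. 168.] 0.93 [ 726. -301.   15.]
```

View pics/scene0.png

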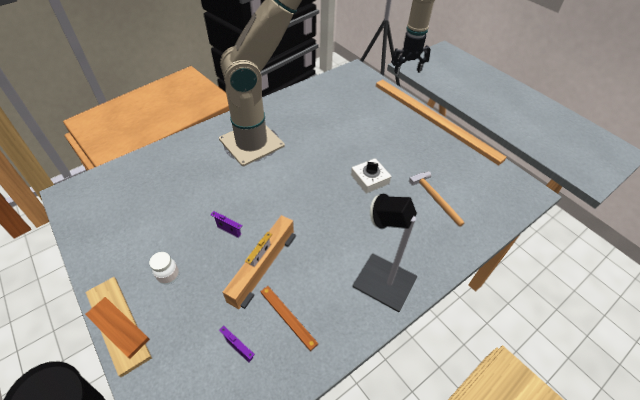

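View pics/top0.png

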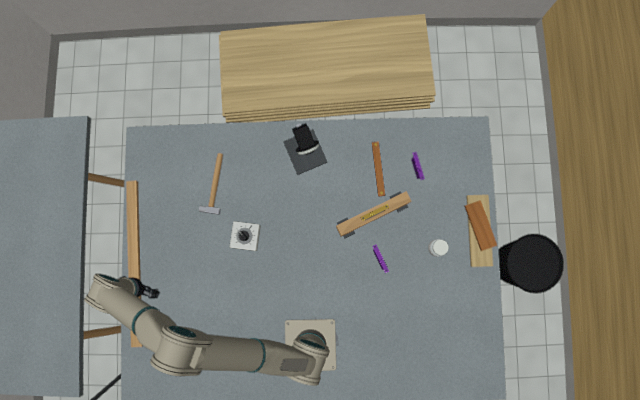

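The scene shows three things shaped like the lock: purple ones at (226,227) and (237,343), and an aluminium and brass one standing in the stile at (260,249). The last fits, since it is aluminium and in the pocket. The dimmer box is at (371,172), and the camera head at (393,211) points toward the robot. I'll confirm with enlarged crops.

Run:
```python
from h import *
def crop(im,u,v,w,h): return cv2.resize(im[v-h//2:v+h//2,u-w//2:u+w//2],(400,300),interpolation=cv2.INTER_CUBIC)
a=cv2.imread('pics/scene0.png');b=cv2.imread('pics/top0.png')
cv2.imwrite('pics/c1.png',np.vstack([np.hstack([crop(a,372,172,64,48),crop(a,260,258,120,90)]),np.hstack([crop(b,244,236,64,48),crop(b,374,214,100,76)])]))
```

```text
(no output)
```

View pics/c1.png

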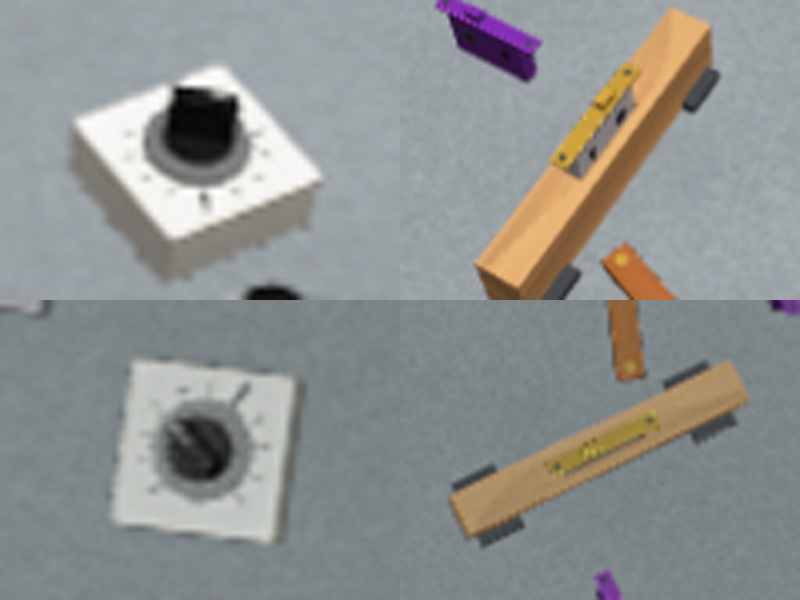

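The crops confirm it: the lock in the stile is the aluminium one with the brass strip. On the dimmer, the long mark is at upper right and the pointer at upper left in the top view.

Run:
```python
from h import *
p=ctrl.get_image('top');s=ctrl.get_image('scene')
f=lambda l,o,k:[(o[0]+u/k-.5+.5/k,o[1]+v/k-.5+.5/k) for u,v in l]
P=lambda c,l,z:np.array([px2w(c,q,z) for q in l])
B=P(p,f([(132,60),(298,78),(275,242),(112,222)],(212,212),6.25),45);print('box top',B.round(),B.mean(0),[np.linalg.norm(B[i]-B[i-1]).round() for i in range(4)])
print('long dir',P(p,f([(231,103),(247,85)],(212,212),6.25),45))
print('knob',P(p,f([(178,137),(203,150)],(212,212),6.25),89))
S=P(p,f([(335,60),(348,98),(72,237),(50,197)],(324,176),4),70);print('stile',S.round(),S.mean(0))
L=P(p,f([(258,115),(152,170)],(324,176),4),109);print('strip top',L,L.mean(0))
L=P(s,f([(233,70),(160,165)],(200,213),10/3),109);print('strip scene',L,L.mean(0))
B=P(s,f([(222,66),(322,180),(170,240),(73,122)],(340,148),6.25),45);print('box scene',B.round(),B.mean(0),[np.linalg.norm(B[i]-B[i-1]).round() for i in range(4)])
```

```text
box top [[511. 309.  45.]
 [496. 199.  45.]
 [389. 215.  45.]
 [404. 323.  45.]] [450.08600593 261.50031206  45.        ] [np.float64(107.0), np.float64(111.0), np.float64(109.0), np.float64(109.0)]
long dir [[480.86616797 243.50055183  45.        ]
 [492.52382008 232.82391825  45.        ]]
knob [[456.24911981 270.58114188  89.        ]
 [447.53168092 254.37970122  89.        ]]
stile [[ 616. -412.   70.]
 [ 577. -423.   70.]
 [ 443. -138.   70.]
 [ 484. -117.   70.]] [ 529.89012166 -272.60362078   70.        ]
strip top [[ 557.1257775  -325.78206163  109.        ]
 [ 504.76790655 -218.20696228  109.        ]] [ 530.94684202 -271.99451195  109.        ]
strip scene [[ 507.26165304 -219.86727718  109.        ]
 [ 554.78888594 -325.55783964  109.        ]] [ 531.02526949 -272.71255841  109.        ]
box scene [[408. 320.  45.]
 [515. 302.  45.]
 [498. 197.  45.]
 [391. 213.  45.]] [453.1531044  258.02606707  45.        ] [np.float64(108.0), np.float64(109.0), np.float64(107.0), np.float64(108.0)]
```

Request:
step_arm([
  [[0,0,0,-0.188,-0.141,0,0],[0,0,0,-0.188,-0.141,0,0],[0,0,0,-0.188,-0.141,0,0],[0,0,0,-0.188,-0.141,0,0],[0,0,0,-0.188,-0.141,0,0],[0,0,0,-0.188,-0.141,0,0],[0,0,0,-0.188,-0.141,0,0],[0,0,0,-0.188,-0.141,0,0],[0,0,0,-0.188,-0.141,0,0],[0,0,0,-0.188,-0.141,0,0],[0,0,0,-0.188,-0.141,0,0],[0,0,0,0,0,0,0]],
])

```text
clock: 2.2
eef_pos: [453.6, 254.0, 231.6]
tool_rot: [-3.14, 0.003, 2.724]
force: [-0.9, -0.6, 0.4]
width: 85.4
gripper_force: 0.0
```

Request:
step_arm([
  [[0,0,-0.15,0,0,0,0],[0,0,-0.15,0,0,0,0],[0,0,-0.15,0,0,0,0],[0,0,-0.15,0,0,0,0],[0,0,-0.15,0,0,0,0],[0,0,-0.15,0,0,0,0],[0,0,-0.15,0,0,0,0],[0,0,-0.15,0,0,0,0],[0,0,-0.15,0,0,0,0],[0,0,-0.15,0,0,0,0],[0,0,0,0,0,0,0],[0,0,0,0,0,0,0]],
])

```text
clock: 3.4
eef_pos: [450.4, 259.9, 231.4]
tool_rot: [3.141, 0.0, -2.375]
force: [-0.8, 0.4, -0.0]
width: 85.7
gripper_force: 0.0
```

Run:
```python
from h import *
p=ctrl.get_image('wrist');save('w1.png',p['img']);import pickle;pickle.dump(p,open('w1.pkl','wb'))
s=ctrl.read_state();print(s['clock'],s['eef_pos'],s['tool_rot'],s['qpos'])
for th,z in(('dimmer',89),('dimmer_box',45)):
    for r in ctrl.recognise(p,th)[:2]: print(th,r,px2w(p,r['centre'],z))
```

```text
3.45 [450.45339974 259.84329104 231.35788308] [ 3.14152426e+00  1.10279651e-04 -2.37463301e+00] [-0.38850033  0.45278261 -0.26975626  1.87200884  0.15749492  0.83722248
  1.59964468]
dimmer {'centre': [322.5, 179.8], 'score': 0.67} [446.15093078 255.48632819  89.        ]
dimmer_box {'centre': [326.6, 169.1], 'score': 0.91} [444.55769619 259.18669577  45.        ]
```

View pics/w1.png

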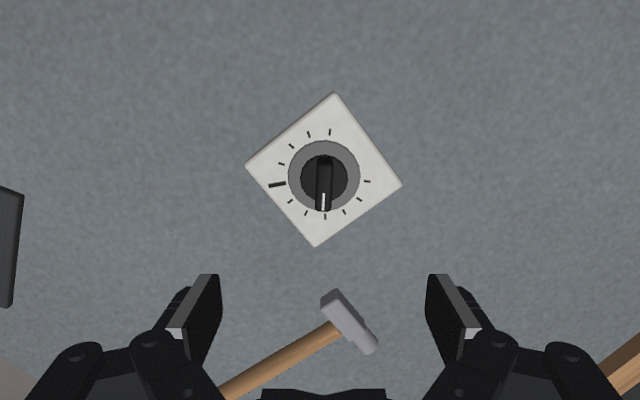

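The wrist view shows box corners at (335,94), (402,185), (315,247) and (246,165). The knob bar runs from (325,158) to its pointer end at (323,210), and the long mark is at (277,184).

Run:
```python
from h import *
import pickle;p=pickle.load(open('w1.pkl','rb'))
P=lambda l,z:np.array([px2w(p,q,z) for q in l])
B=P([(335,94),(402,185),(315,247),(246,165)],45);c=B.mean(0);print(B.round(),c,[np.linalg.norm(B[i]-B[i-1]).round() for i in range(4)])
k=P([(325,157),(323,210)],89);print('knob',k,k.mean(0),np.arctan2(*(k[1]-k[0])[[1,0]]),np.linalg.norm(k[1]-k[0]))
l=P([(270,185.5),(285,183)],45);print('long',np.arctan2(*(l[0]-l[1])[[1,0]]),np.arctan2(*(l.mean(0)-c)[[1,0]]))
for i in range(4): d=B[i]-B[i-1];print(np.arctan2(d[1],d[0])+.471-.471)
```

```text
[[391. 218.  45.]
 [406. 321.  45.]
 [510. 307.  45.]
 [494. 202.  45.]] [450.18908741 261.94524906  45.        ] [np.float64(104.0), np.float64(105.0), np.float64(105.0), np.float64(105.0)]
knob [[431.2326264  243.86151174  89.        ]
 [464.65727495 273.92903222  89.        ]] [447.94495068 258.89527198  89.        ] 0.7325726760191111 44.95845769646707
long -0.6336773999021077 -0.6102671129600871
2.996172570724553
1.4293024573666129
-0.1409073167790431
-1.7246721478341693
```

Request:
step_arm([
  [[0,0,0.043,0,0,0.25,0],[0,0,0,0,0,0.25,0],[0,0,0,0,0,0.25,0],[0,0,0,0,0,0.25,0],[0,0,0,0,0,0.12,0],[0,0,0,0,0,0,0.5],[0,0,0,0,0,0,1],[0,0,0,0,0,0,1],[0,0,0,0,0,0,1],[0,0,0,0,0,0,1],[0,0,0,0,0,0,1]],
])

```text
clock: 4.65
eef_pos: [450.7, 260.5, 64.6]
tool_rot: [3.141, 0.002, -2.406]
force: [-1.8, 0.9, 6.7]
width: 13.0
gripper_force: 58.8
```

Request:
step_arm([
  [[0,0,0.15,0,0,0,1],[0,0,0.15,0,0,0,1],[0,0,0.15,0,0,0,1],[0,0,0.15,0,0,0,1],[0,0,0.15,0,0,0,1],[0,0,0.15,0,0,0,1],[0,0,0.15,0,0,0,1],[0,0,0.15,0,0,0,1],[0,0,0.15,0,0,0,1],[0,0,0.15,0,0,0,1],[0,0,0.15,0,0,0,1],[0,0,0.075,0,0,0,1]],
])

```text
clock: 5.85
eef_pos: [450.7, 260.8, 64.7]
tool_rot: [3.139, -0.0, 2.519]
force: [-2.0, 1.2, 7.4]
width: 12.8
gripper_force: 59.0
```

Request:
step_arm([
  [[0,0,0,0,0,0,1],[0,0,0,0,0,0,1],[0,0,0,0,0,0,1],[0,0,0,0,0,0,1]],
])

```text
clock: 6.25
eef_pos: [450.7, 260.8, 64.6]
tool_rot: [3.139, -0.001, 2.523]
force: [-1.9, -0.0, 7.7]
width: 12.7
gripper_force: 59.0
```

Request:
step_arm([
  [[0,0,0,0,0,0,0],[0,0,0,0,0,0,0],[0,0,0,0,0,0,0],[0,0,0,0,0,0,0],[0,0,0,0,0,0,0],[0,0,0,0,0,-0.25,0],[0,0,0,0,0,-0.25,0],[0,0,0,0,0,-0.25,0],[0,0,0,0,0,-0.25,0],[0,0,0,0,0,-0.25,0],[0,0,0,0,0,0,0]],
])

```text
clock: 7.35
eef_pos: [453.4, 261.0, 255.5]
tool_rot: [3.132, 0.004, 2.522]
force: [1.2, -0.2, 0.8]
width: 85.5
gripper_force: 0.0
```

Run:
```python
from h import *
p=ctrl.get_image('wrist');import pickle;pickle.dump(p,open('w2.pkl','wb'))
s=ctrl.read_state();print(s['clock'],s['eef_pos'],s['tool_rot'],s['qpos'])
t=ctrl.get_image('scene');u=ctrl.get_image('top');pickle.dump((t,u),open('st.pkl','wb'))
a=cv2.resize(p['img'][80:300,200:450],(400,352))
b=cv2.resize(t['img'][185:245,355:435],(400,300),interpolation=cv2.INTER_CUBIC)
c=cv2.resize(u['img'][118:178,275:355],(400,300),interpolation=cv2.INTER_CUBIC)
o=np.zeros((600,800,3),np.uint8);o[:352,:400]=a;o[:300,400:]=b;o[300:,400:]=c;save('c2.png',o)
```

```text
7.4 [451.86012634 260.41297071 253.13105205] [3.13637038e+00 1.79335409e-03 2.52239870e+00] [-0.77717613  0.42742038  0.28636773  1.85675673 -0.15413863  0.87323314
  0.53507516]
```

View pics/c2.png

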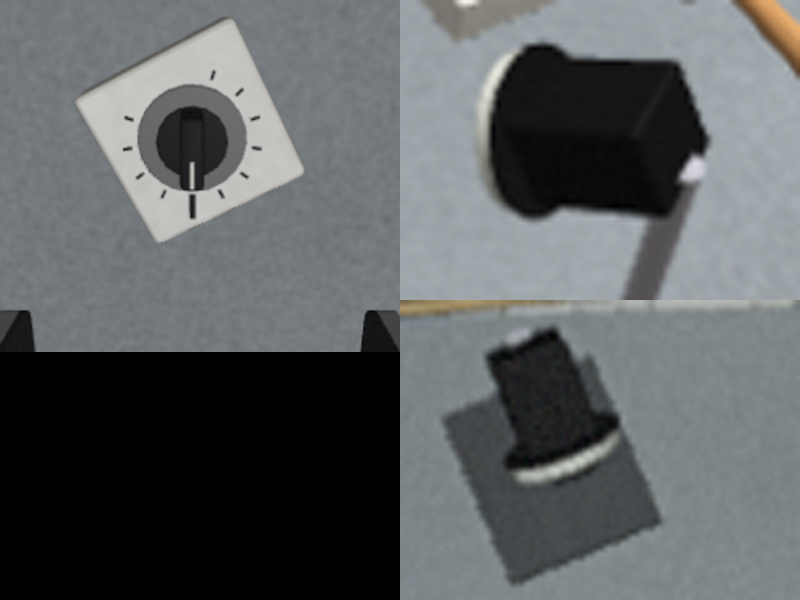

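The pointer now stands at the long mark. In the top crop the ring light runs from (512,470) to (620,430), and the base plate corners are (445,412), (515,583), (660,520) and (590,357).

Run:
```python
from h import *
import pickle;t,u=pickle.load(open('st.pkl','rb'))
f=lambda q,o,k:(o[0]+q[0]/k-.5+.5/k,o[1]+q[1]/k-.5+.5/k)
g=lambda q,z:px2w(u,f((q[0]-400,q[1]-300),(275,118),5),z)
e=[g(q,310) for q in((510,470),(620,428))];print(e,np.mean(e,0),np.linalg.norm(e[0]-e[1]))
d=e[0]-e[1];print('yaw ring',np.arctan2(-d[0],d[1]))
B=[g(q,12) for q in((445,412),(515,583),(660,520),(590,357))];print(np.round(B),np.mean(B,0),[np.linalg.norm(B[i]-B[i-1]).round() for i in range(4)])
for i in range(4):
    d=B[i]-B[i-1];print((np.arctan2(d[1],d[0])+np.pi/4)%(np.pi/2)-np.pi/4)
print('scene lens',px2w(t,f((503-400,130),(355,185),5),310))
def rend(C,yaw):
    x=np.array([np.cos(yaw)*np.cos(np.pi/6),np.sin(yaw)*np.cos(np.pi/6),.5]);y=np.array([-np.sin(yaw),np.cos(yaw),0]);z=np.cross(x,y)
    a=np.linspace(0,2*np.pi,60);return [C+45*(np.cos(i)*y+np.sin(i)*z) for i in a],[C+100*x]
im=[]
C=np.array([760,2,310.]);yaw=-.38
import sys
for C,yaw in((np.array([755,0,310.]),-.385),):
  for c,(x0,y0) in((t,(355,185)),(u,(275,118))):
    r,b=rend(C,yaw);a=cv2.resize(c['img'][y0:y0+60,x0:x0+80],(640,480),interpolation=cv2.INTER_CUBIC).copy()
    q=((w2px(c,r)-[x0,y0]+.5)*8).astype(np.int32);cv2.polylines(a,[q[:,None]],True,(255,0,0),1)
    q=((w2px(c,b)-[x0,y0]+.5)*8).astype(int)[0];cv2.circle(a,tuple(map(int,q)),4,(0,255,0),-1)
    im.append(cv2.resize(a,(400,300)))
save('c3.png',np.hstack(im))
```

```text
[array([733.68829293,  23.17938069, 310.        ]), array([762.77280663, -57.27432656, 310.        ])] [748.23054978 -17.04747294 310.        ] 85.54944738071055
yaw ring 0.34688832937417746
[[858.  97.  12.]
 [707.  39.  12.]
 [758. -85.  12.]
 [903. -28.  12.]] [806.69236193   5.95135705  12.        ] [np.float64(133.0), np.float64(162.0), np.float64(134.0), np.float64(155.0)]
0.3455230639605058
0.366143121039157
0.3911931817580494
0.3728919876616603
scene lens [733.92154629 -23.81832088 310.        ]
```

View pics/c3.png

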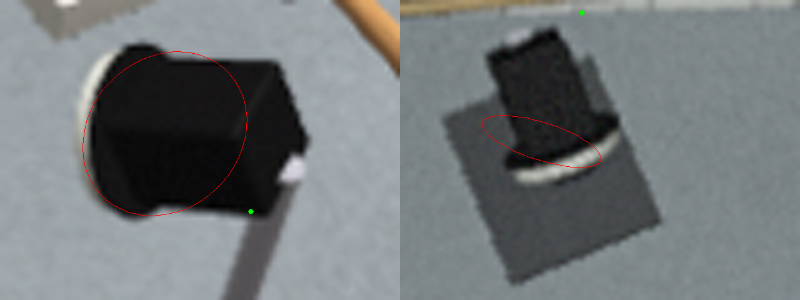

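Run:
```python
from h import *
import pickle;t,u=pickle.load(open('st.pkl','rb'))
im=[]
yaw=.37;C=np.array([745,-18,310.])
x=np.array([np.cos(yaw)*np.cos(np.pi/6),np.sin(yaw)*np.cos(np.pi/6),.5]);y=np.array([-np.sin(yaw),np.cos(yaw),0]);z=np.cross(x,y)
r=[C+45*(np.cos(i)*y+np.sin(i)*z) for i in np.linspace(0,2*np.pi,60)]
for c,(x0,y0) in((t,(355,185)),(u,(275,118))):
    a=cv2.resize(c['img'][y0:y0+60,x0:x0+80],(400,300),interpolation=cv2.INTER_CUBIC).copy()
    tr=lambda X:((w2px(c,X)-[x0,y0]+.5)*5).round().astype(np.int32)
    cv2.polylines(a,[tr(r)[:,None]],True,(255,0,0),1)
    for q in tr([C,C+100*x]): cv2.circle(a,tuple(map(int,q)),3,(0,255,0),-1)
    print([ (w2px(c,[C+d])-w2px(c,[C]))[0].round(2)*5 for d in 10*np.eye(3)[:2]])
    im.append(a)
save('c4.png',np.hstack(im))
```

```text
[array([13.35, 12.55]), array([14.35, -9.1 ])]
[array([ -0.25, -13.4 ]), array([-13.75,   0.35])]
```

View pics/c4.png

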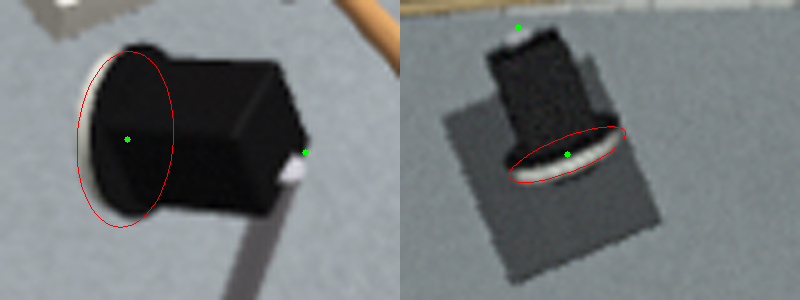

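Request:
step_arm([
  [[0,0,0,-0.166,-0.172,0,0],[0,0,0,-0.166,-0.172,0,0],[0,0,0,-0.166,-0.172,0,0],[0,0,0,-0.166,-0.172,0,0],[0,0,0,-0.166,-0.172,0,0],[0,0,0,-0.166,-0.172,0,0],[0,0,0,-0.166,-0.172,0,0],[0,0,0,-0.166,-0.172,0,0],[0,0,0,-0.166,-0.172,0,0],[0,0,0,-0.166,-0.172,0,0],[0,0,0,-0.166,-0.172,0,0],[0,0,0,-0.166,-0.172,0,0]],
])

```text
clock: 8.7
eef_pos: [513.1, -167.0, 248.8]
tool_rot: [-3.14, -0.004, 2.522]
force: [0.8, 0.5, -0.5]
width: 85.6
gripper_force: 0.0
```

Request:
step_arm([
  [[0,0,0,-0.166,-0.172,0,0],[0,0,0,-0.166,-0.172,0,0],[0,0,0,-0.166,-0.172,0,0],[0,0,0.132,0,0,0,0],[0,0,0.132,0,0,0,0],[0,0,0.132,0,0,0,0],[0,0,0.132,0,0,0,0],[0,0,0.132,0,0,0,0],[0,0,0,0,0,0,0],[0,0,0,0,0,0,0]],
])

```text
clock: 9.7
eef_pos: [529.4, -271.8, 249.3]
tool_rot: [-3.14, -0.002, 2.006]
force: [-0.4, -0.3, -1.2]
width: 85.8
gripper_force: 0.0
```

Run:
```python
from h import *
p=ctrl.get_image('wrist');import pickle;pickle.dump(p,open('w3.pkl','wb'));save('w3.png',p['img'])
s=ctrl.read_state();print(s['clock'],s['eef_pos'],s['tool_rot'],s['qpos'])
```

```text
9.75 [ 529.54801916 -271.95961232  249.70268568] [-3.14018591e+00 -1.46031231e-03  2.00600091e+00] [ 0.13108274  0.56941393  0.47599099  1.661395   -0.30032646  0.98621612
  1.14569068]
```

View pics/w3.png

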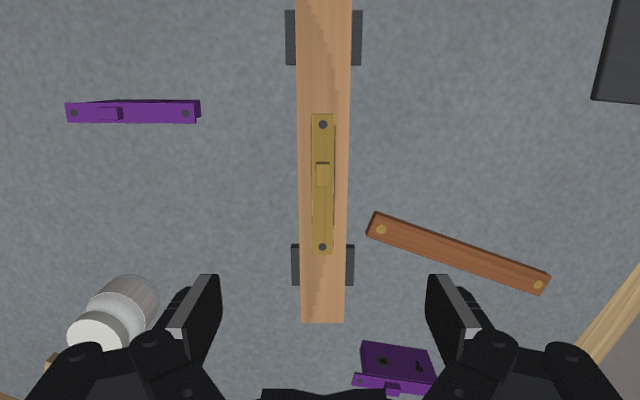

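The wrist view shows the brass strip from (322,114) to (322,254), straight along the stile and centred between the fingers.

Run:
```python
from h import *
import pickle;p=pickle.load(open('w3.pkl','rb'))
a=px2w(p,(322.5,114),109);b=px2w(p,(322.5,254),109);print((a+b)/2,np.linalg.norm(a-b),np.arctan2(*(a-b)[[1,0]]))
a=px2w(p,(323.5,0),70);b=px2w(p,(322.8,323),70);print(np.arctan2(*(a-b)[[1,0]]))
```

```text
[ 528.89507289 -271.08710787  109.        ] 118.57664615844995 2.007348224382369
2.0057861073247674
```

Request:
step_arm([
  [[0,0,0,0,0,0.22,0],[0,0,0,0,0,0.22,0],[0,0,0,0,0,0.22,0],[0,0,0,0,0,0.2,0],[0,0,0,0,0,0.2,0],[0,0,0,0,0,0.1,0],[0,0,0,0,0,0,0],[0,0,0,0,0,0,1],[0,0,0,0,0,0,1],[0,0,0,0,0,0,1],[0,0,0,0,0,0,1],[0,0,0,0,0,0,1]],
])

```text
clock: 10.95
eef_pos: [530.3, -272.5, 77.5]
tool_rot: [3.141, 0.001, 2.004]
force: [-0.3, 0.0, 3.8]
width: 17.2
gripper_force: 61.5
```

Request:
step_arm([
  [[0,0,0,0,0,0,1],[0,0,0,0,0,0,1]],
])

```text
clock: 11.15
eef_pos: [530.3, -272.5, 77.5]
tool_rot: [3.141, 0.001, 2.004]
force: [-0.4, -0.0, 6.5]
width: 17.3
gripper_force: 61.6
```

Request:
step_arm([
  [[0,0,0,0,0,-0.06,1],[0,0,0,0,0,-0.1,1],[0,0,0,0,0,-0.1,1],[0,0,0,0,0,-0.1,1],[0,0,0,0,0,-0.1,1],[0,0,0,0,0,-0.1,1],[0,0,0,0,0,-0.1,1],[0,0,0,0,0,-0.1,1],[0,0,0,0,0,-0.1,1],[0,0,0,0,0,-0.06,1],[0,0,0,0,0,0,1],[0,0,0,0,0,0,1]],
])

```text
clock: 12.35
eef_pos: [529.8, -272.0, 214.8]
tool_rot: [-3.142, -0.0, 2.004]
force: [-0.4, 0.6, -4.6]
width: 17.1
gripper_force: 60.5
```

Run:
```python
from h import *
s=ctrl.read_state();print(s['clock'],s['eef_pos'],s['tool_rot'],s['qpos'],s['force'],s['width'])
p=np.array(s['eef_pos']);R=Rn.from_euler('xyz',s['tool_rot'])
yaw=.37;x=np.array([np.cos(yaw)*np.cos(np.pi/6),np.sin(yaw)*np.cos(np.pi/6),.5]);y=np.array([-np.sin(yaw),np.cos(yaw),0]);z=np.cross(x,y)
T=np.column_stack([y,x,-z]); # tool x=lock y, tool y=lock x, tool z=-lock z
F=np.array([744,-15.5,310])-220*x
print('F',F,np.linalg.det(T))
Rt=Rn.from_matrix(T);print('target rpy',Rt.as_euler('xyz'))
print('first shift in tool units',R.inv().apply(F-p)/150,np.linalg.norm(F-p))
print('turn in tool units',(R.inv()*Rt).as_rotvec()/(np.pi/4))
```

```text
12.35 [ 529.8063522  -271.95909715  214.77292069] [-3.14156712e+00 -3.87348595e-04  2.00410335e+00] [ 0.14156855  0.60707621  0.46032225  1.70252708 -0.32720381  0.90935926
  1.16723973] [-0.36972206  0.63945606 -4.58781355] 17.123294297915617
F [566.36778349 -84.39699311 200.        ] 1.0000000000000002
target rpy [2.61799388 0.         1.94079633]
first shift in tool units [1.03247385 0.74623616 0.09886702] 191.66251672457602
turn in tool units [-0.66649005 -0.02158301  0.0786261 ]
```

Request:
step_arm([
  [[0,0,0,0.07,0.05,0.01,1],[0,0,0,0.13,0.09,0.01,1],[0,0,0,0.13,0.1,0.01,1],[0,0,0,0.13,0.1,0.01,1],[0,0,0,0.13,0.1,0.01,1],[0,0,0,0.13,0.1,0.01,1],[0,0,0,0.13,0.09,0.01,1],[0,0,0,0.11,0.07,0.01,1],[0,0,0,0.07,0.05,0.01,1],[0,0,0,0,0,0.01,1],[0,0,0,0,0,0,1]],
])

```text
clock: 13.45
eef_pos: [566.8, -85.3, 199.3]
tool_rot: [-3.14, 0.0, 2.004]
force: [0.0, -0.9, -3.2]
width: 17.6
gripper_force: 60.4
```

Request:
step_arm([
  [[-0.04,0,0.005,0,0,0,1],[-0.08,-0.003,0.01,0,0,0,1],[-0.08,-0.003,0.01,0,0,0,1],[-0.08,-0.003,0.01,0,0,0,1],[-0.08,-0.003,0.01,0,0,0,1],[-0.08,-0.003,0.01,0,0,0,1],[-0.08,-0.003,0.01,0,0,0,1],[-0.08,-0.003,0.01,0,0,0,1],[-0.07,-0.003,0.005,0,0,0,1],[0,0,0,0,0,0,1],[0,0,0,0,0,0,1],[0,0,0,0,0,0,1]],
])

```text
clock: 14.65
eef_pos: [569.8, -87.6, 205.0]
tool_rot: [2.622, -0.002, 1.938]
force: [-0.0, -0.7, -4.0]
width: 17.2
gripper_force: 60.5
```

Run:
```python
from h import *
s=ctrl.read_state();print(s['clock'],s['eef_pos'],s['tool_rot'],s['qpos'],s['force'],s['width'])
p=np.array(s['eef_pos']);R=Rn.from_euler('xyz',s['tool_rot'])
t=ctrl.get_image('scene');u=ctrl.get_image('top')
M=R.as_matrix();ly,lx,lz=M[:,0],M[:,1],-M[:,2];c=p-0.5*lz
im=[]
Rt=Rn.from_euler('xyz',[2.618,0,1.9408]);print((R.inv()*Rt).as_rotvec(),R.inv().apply(np.array([566.4,-84.4,200])-c))
for k in(t,u):
    P=[c+28*lz+sx*9*lx+sy*60*ly for sx,sy in((1,1),(1,-1),(-1,-1),(-1,1))]+[c-32*lz+9*lx*sx+45*ly*sy for sx,sy in((1,1),(1,-1),(-1,-1),(-1,1))]
    q=w2px(k,P);o=w2px(k,[c])[0].astype(int);x0,y0=o-[60,45];sc=400/120
    a=cv2.resize(k['img'][y0:y0+90,x0:x0+120],(400,300),interpolation=cv2.INTER_CUBIC).copy()
    q=((q-[x0,y0]+.5)*sc).astype(np.int32)
    cv2.polylines(a,[q[:4,None]],True,(255,0,0),1);cv2.polylines(a,[q[4:,None]],True,(0,255,0),1);im.append(a)
save('c5.png',np.hstack(im))
```

```text
14.65 [569.84503666 -87.55324659 204.99051023] [ 2.62219156e+00 -2.16593813e-03  1.93828724e+00] [ 0.44743293  0.45556758 -0.21714238  2.16329347 -1.0996204   0.2333891
  1.6826335 ] [-0.01133474 -0.73139218 -3.97439577] 17.158382164622687
[-0.00418884 -0.00062623 -0.00325777] [ 4.16960642 -4.28911552  2.80670597]
```

View pics/c5.png

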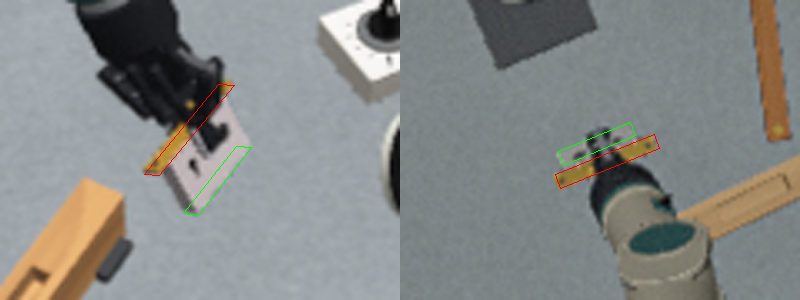

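The rendered lock outline matches both views within a few mm. But joints 5 and 6 sit at their limits, so I'll ease the tilt a little to get margin.

Request:
step_arm([
  [[0.05,0,0,0,0,0,1],[0.05,0,0,0,0,0,1],[0,0,0,0,0,0,1],[0,0,0,0,0,0,1],[0,0,0,0,0,0,1]],
])

```text
clock: 15.25
eef_pos: [568.8, -86.2, 204.5]
tool_rot: [2.701, -0.003, 1.942]
force: [-0.2, -0.8, -3.9]
width: 17.4
gripper_force: 60.7
```

Run:
```python
from h import *
s=ctrl.read_state();print(s['clock'],s['eef_pos'],s['tool_rot'],s['qpos'],s['width'])
R=Rn.from_euler('xyz',s['tool_rot']);print(R.inv().apply(np.array([566.4,-84.4,200])-s['eef_pos']))
```

```text
15.25 [568.78069392 -86.22491363 204.49657   ] [ 2.70072611 -0.00320769  1.94186609] [ 0.23803495  0.44764588  0.0245137   2.11251734 -0.9010468   0.34310441
  1.4509019 ] 17.374649256444187
[ 2.54954276 -3.33034819  3.409658  ]
```

Request:
step_arm([
  [[0,0,0,0.017,-0.022,0.02,1],[0,0,0,0,0,0,1],[0,0,0,0,0,0,1],[0,0,0,0,0,0,1],[0,0,0,0,0,0,1],[0,0,0,0,0,0,1]],
])

```text
clock: 15.85
eef_pos: [566.6, -85.2, 200.7]
tool_rot: [2.701, -0.002, 1.941]
force: [-0.2, 0.3, -4.4]
width: 17.5
gripper_force: 60.7
```

Run:
```python
from h import *
s=ctrl.read_state();q=s['qpos'];print(s['clock'],s['eef_pos'],s['tool_rot'],q,s['qd'],s['width'])
d=np.linalg.norm(np.array([566.4,-84.4,200])-s['eef_pos']);print(d)
if d<8 and q[4]>-1.05 and q[5]>.27 and np.abs(s['qd']).max()<.03 and s['width']>15: print(ctrl.finish_job())
```

```text
15.85 [566.64749119 -85.19808684 200.69991472] [ 2.70074776e+00 -2.38092955e-03  1.94124593e+00] [ 0.2472821   0.45121699  0.00947653  2.1223476  -0.91751932  0.32768114
  1.46807021] [-1.85009481e-03 -6.73349392e-04 -9.01084265e-05 -1.79349577e-04
 -1.95291201e-03 -2.13427298e-05 -2.41248165e-03] 17.48864660883002
1.0899885772265272
the job is handed in; nothing more can be done
None
```

I set the dimmer to its long mark and handed the job in at 15.9 s with the lock held still, its middle about 1 mm from my estimate of the focus (good to about 5 mm) and about 0.08 rad short of the full lean (limit 0.2) to keep two joints off their limits; no verdict was returned.

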